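# Make up the tea mug on the study desk

### The arm

A 7-joint arm with a two-finger parallel gripper is mounted at the origin on the work surface. World frame = base frame: x ahead of the robot, y to its left, z up, the work surface at z = 0. Lengths are in m, angles in rad, forces in N, time in s.
With the tool pointing down it reaches from about 0.4 to 0.875 m from the base axis. Payload 19.3 kg.
Tool frame: the origin (TCP) lies on the mounting face of the last link; the fingertips stand 173 mm ahead of it and the grasp point (between the pads) lies 155 mm ahead of it; z points along the fingers, y is the line along which they close (so a half turn about z gives the same grasp; the last joint's range is limited). The gripper opens to 85 mm and grips with 20 to 120 N. Pads are 22 mm wide; open, the fingers measure 114 mm over their backs; the gripper's body (76 mm by 85 mm) begins 54 mm behind the grasp point. The pads swing forward as they close: fully open they stand 13 mm farther back than shut.
Start: joints at [-1.18, 0.521, -0.036, 1.599, 0.021, 1.021, -0.113], TCP at [0.278, 0.56, 0.405] pointing down, gripper open.
Joint ranges: [-2.91, 2.91], [-0.3, 2.13], [-1.5, 1.42], [0.17, 2.43], [-1.26, 4.41], [0.16, 1.93], [-2.52, 2.52]. Speed limits (rad/s): [1.89, 1.89, 2.39, 2.39, 3.01, 3.01, 3.01].

### API

Orientations are given as [roll, pitch, yaw] about the fixed x, y, z axes, in that order (R = Rz(yaw) Ry(pitch) Rx(roll)).
In Python, from workcell import bot, vision gives the robot as it stands.
- The arm moves only by the shell command python3 -m creep 'ROWS' [FORCE]. ROWS is JSON, a list that holds one entry, the list of rows, each a list of 7 numbers: the opening, from -1 (shut) to 1 (fully open), then the shift along the tool's x, y, z in cm, then the turn, a rotation vector about the tool's x, y, z in rad. In form: [[[grip, tx, ty, tz, rx, ry, rz], ...]]. A call has 1 to 12 rows; each row shifts and turns the commanded pose from where the row before left it, along the tool's axes as they then stand; what a row does not reach is not made up. A row lasts 1/8 s, in which the tool goes at most 62.5 mm and 10.7 degrees, less where a joint would pass 70% of its speed; a pose out of reach is approached as far as the arm can. A call with a gripper value outside its range is refused whole. The fingers move at their own pace and stop on an object; FORCE is the grip in N (left out, the last holds). Time passes only in rows, so rows that do not move let the fingers close. It gives the time, the measured TCP pose, the force, the opening and the grip force at its end, in the units of the state.
- bot.observe(): the state, without advancing time (a new reading comes with each control period).
- vision.grab_frame(name): name is "scene" or "top"; returns a dict with "image" (420x560x3 uint8, blue, green, red), "depth" (420x560 float32, m along the optical axis (not along the pixel's ray), 0 where there is no reading), "fovy" (degrees; the focal length in pixels is half the picture's height over the tangent of half this angle, whatever the lens; pixels are square), "cx", "cy" (the principal point, pixels), "k1" (the pictures are not rectified: a ray, as slopes to the right and down, at radius r is drawn at 1 + k1 r^2 times it, then the intrinsics apply), "cam_to_world" (4x4, takes a point from camera to world coordinates). Camera axes: x right, y down, z forward; pixel columns grow to the right and rows downward; lengths in m; the calibration is good to about 2 mm. A picture is of the moment at which its call begins.
- bot.job_done(): hands the job in; it is judged then, once.
The state is a dict: "clock": time; "qpos": joint angles; "qd": joint speeds; "joint_efforts": joint torques, N m; "position": TCP position; "tool_rot": TCP orientation; "force": force on the tool from outside, world axes, zero at the start; "moment": the same for the moment, N m; "grip_width": finger opening in m; "finger_force": force on a finger pad.
Only numpy, scipy, OpenCV 4.12 (cv2) and the standard library are available. Lean on these libraries where they do the work, as an engineer would, in place of code of your own. Each camera call takes 0.05 s, during which the arm holds its last target. There are 200 camera calls.

### The job

Make up the mug for the next tea, in this order: first stand the sage mug upright in the middle of the round bamboo coaster and let go of it, then hang the steel infuser basket in the mug so that its flange lies on the rim, then drop the small pressed tea cake into the infuser, and last close the infuser with the bamboo lid, knob up and fully seated. Set the mug down gently rather than dropping it, do not tip it over, and leave the pen cup, the stapler and the phone stand where they are.

Things in the scene. Friction and masses are not known exactly. Their poses are not given: they have to be found in the camera images.
- mug: Sage ceramic mug, empty, upright: straight cylinder 64 mm outside (60 at the foot), 56 mm inside, 90 mm tall, floor 6 mm thick, about 0.25 kg. One handle on its +y side, 9 mm thick, from 20 to 77 mm height, reaching 63 mm from the axis; grip the body across its x axis (64 mm wide), clear of the handle. Origin: centre of the underside, z up.
- infuser: Steel tea infuser basket, upright, open at the top: tube 46 mm outside, 41 inside, 74 mm tall, floor 3 mm thick, 70 g. A 68 mm flange goes round it from 54 to 58 mm height; the collar above it (46 mm outside, to 74 mm) is the part to grip. Hung in the mug, flange on the rim, its origin is 36 mm above the mug's. Origin: centre of the underside, z up.
- tea: Small hard pressed tea cake: dark brown disc 26 mm in diameter, 15 mm thick, lying flat, 12 g. It may be dropped from just above the infuser's mouth and come to rest inside at any angle. Origin: centre of the underside, z up.
- lid: Bamboo infuser lid, knob up: disc 60 mm in diameter, from 8 to 14 mm above the origin; below it a plug 33 mm in diameter, 8 mm deep, chamfered, on which it stands; on top a round knob 18 mm in diameter, from 14 to 34 mm; 40 g. Closed (plug in the collar, disc on its rim) its origin is 66 mm above the infuser's. Origin: centre of the plug's underside, z up.
- coaster: The round bamboo coaster, a flat disc 90 mm in diameter and 8 mm thick that clings to the desk and does not slide. Origin: centre of the underside (desk level), z up.
- pen_cup: Bystander: grey plastic pen cup with three pens, 76 mm in diameter, 100 mm tall (pens to 155 mm), loose. Origin: centre of the underside.
- stapler: Bystander: stainless steel stapler lying along its x axis, 125 x 36 mm, 51 mm tall, loose. Origin: centre of the underside.
- phone_stand: Bystander: clear acrylic phone stand, 85 x 75 mm foot with a leaning back, 105 mm tall, loose. Origin: centre of the foot's underside.
Mind the look-alikes: they are no part of the job. There is more than one size of the tea; the job needs the smallest.

How it is judged:
On the way, in this order (a step that is already met when the one before it is completed fails the run):
1. the mug stands on the coaster, let go (horizontal distance between mug and coaster below 0.015 m and z of mug in the frame of coaster between 0.005 and 0.011 m and angle between mug's own z axis and vertical below 0.1 rad and contact force between the fingers and mug below 0.3 N), for 0.2 s.
2. the infuser hangs in the mug on the coaster (horizontal distance between mug and coaster below 0.015 m and z of mug in the frame of coaster between 0.005 and 0.011 m and angle between mug's own z axis and vertical below 0.1 rad and horizontal distance between infuser and mug below 0.01 m and z of infuser in the frame of mug between 0.032 and 0.04 m and angle between infuser's own z axis and vertical below 0.12 rad), for 0.2 s.
3. the tea cake lies in the infuser (all of step 2 and horizontal distance between tea and infuser below 0.021 m and z of tea in the frame of infuser between 0 and 0.04 m), for 0.2 s.
4. the lid closes the infuser (all of step 3 and horizontal distance between lid and infuser below 0.008 m and z of lid in the frame of infuser between 0.062 and 0.07 m and angle between lid's own z axis and vertical below 0.12 rad), for 0.2 s.
At the end, for the whole second after the job is handed in: Mug upright on the coaster, within 15 mm of its middle; infuser upright in it, flange on the rim (axes within 10 mm, height 4 mm); tea cake in the infuser; lid seated on it, knob up (axes within 8 mm, height 4 mm); tilts under 0.1 to 0.12 rad; all at rest (all of step 4 and linear speed of each of mug, infuser, tea, lid below 0.02 m/s); the robot touches nothing.
It fails at once if the mug is tipped over (more than 0.6 rad) (angle between mug's own z axis and vertical above 0.6 rad).
It fails at once if the mug is dropped on the coaster (comes down on it faster than 0.4 m/s) (linear speed of mug above 0.4 m/s and horizontal distance between mug and coaster below 0.05 m and z of mug in the frame of coaster below 0.03 m).
It fails at once if the pen cup is moved by more than 20 mm (distance of pen_cup from where it was at the start of the episode above 0.02 m).
It fails at once if the stapler is moved by more than 20 mm (distance of stapler from where it was at the start of the episode above 0.02 m).
It fails at once if the phone stand is moved by more than 20 mm (distance of phone_stand from where it was at the start of the episode above 0.02 m).
It also fails if it takes over 122 s, if anything falls off the work surface, if the arm or the gripper's body presses on something with over 40 N, if the wrist force passes 120 N, or if a joint passes its speed limit or range.

## Working session

There is one attempt and no reset: what is moved stays moved. The work goes in short steps, Python scripts to look and compute and a shell command to move; the robot and the scene stay as the last step left them, time stands still between calls to the robot, and variables do not carry over. Pictures are saved under pics/ and viewed, at most 16 in all, crops included, and the job is handed in when it is done.

```bash
ls; mkdir -p pics; python3 - <<'E'
from workcell import bot, vision
import cv2,numpy as np
for n in("scene","top"):
    f=vision.grab_frame(n); cv2.imwrite(f"pics/{n}0.png",f["image"]); np.savez(f"/tmp/{n}0.npz",**f)
    print(n,f["fovy"],f["cx"],f["cy"],f["k1"],np.round(f["cam_to_world"],3).tolist())
s=bot.observe(); print(s)
E
```

```text
pics
scene 46.09302200455213 285.6691596694948 210.37964804940512 -0.11341516182021479 [[-0.868, 0.28, -0.411, 1.024], [0.497, 0.486, -0.719, 0.829], [-0.002, -0.828, -0.561, 0.682], [0.0, 0.0, 0.0, 1.0]]
top 50.40937729804882 272.3809738768868 202.19197868149786 -0.11480923769681242 [[-0.008, -0.994, 0.11, 0.405], [-1.0, 0.005, -0.021, 0.005], [0.02, -0.11, -0.994, 1.26], [0.0, 0.0, 0.0, 1.0]]
{'clock': 0.1, 'qpos': array([-1.18015385,  0.52200215, -0.03633559,  1.59990932,  0.02116516,
        1.02112925, -0.11278671]), 'qd': array([ 0.00068994,  0.00200902,  0.00012809, -0.00383011,  0.00106689,
        0.00075924,  0.00047294]), 'joint_efforts': array([ 4.27488980e-03, -9.28479981e+01,  1.98484652e+00, -3.70537806e+01,
        1.81764818e-02,  5.38581677e-03, -8.04407182e-05]), 'position': array([0.27790014, 0.55969309, 0.40416827]), 'tool_rot': array([-3.14052853e+00,  4.08635636e-05,  2.68074061e+00]), 'force': array([-0.13415599,  0.42522174, -0.34276411]), 'moment': array([ 0.00338013, -0.01117345, -0.01916341]), 'finger_force': 0.0, 'grip_width': 0.08552585699617311}
```

View pics/top0.png

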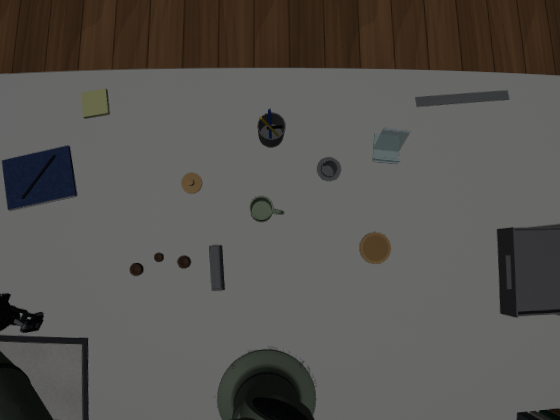

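View pics/scene0.png

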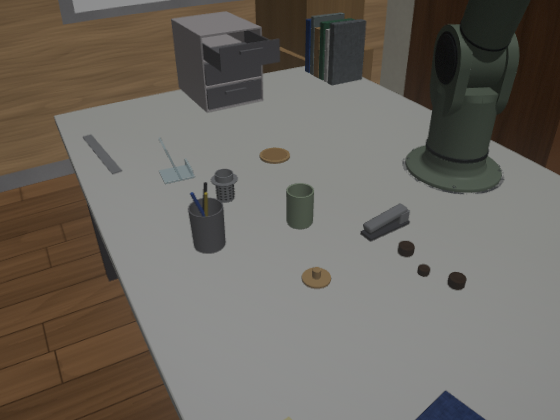

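The top view shows:
- mug at (262,209), handle pointing right
- infuser at (329,169)
- coaster at (375,248)
- lid at (192,183)
- pen cup at (271,128), stapler at (217,268) and phone stand at (390,146)

Candidates for the tea are three dark cakes at (136,269), (159,257) and (184,262). The one at (159,257) looks smallest. For bamboo, the lid at (192,183) has a knob and the coaster at (375,248) is flat, so they can't be mixed up. Next I'll measure these and crop in on the cakes.

```bash
cat > h.py <<'E'
from workcell import bot, vision
import cv2,numpy as np
def K(f):
    h=f["image"].shape[0]; F=h/2/np.tan(np.radians(float(f["fovy"]))/2)
    return np.array([[F,0,float(f["cx"])],[0,F,float(f["cy"])],[0,0,1]])
def rays(f,uv):
    n=cv2.undistortPoints(np.asarray(uv,float).reshape(-1,1,2),K(f),np.array([float(f["k1"]),0,0,0])).reshape(-1,2)
    return np.c_[n,np.ones(len(n))]
def plane(f,uv,z):
    T=np.asarray(f["cam_to_world"]); d=rays(f,uv)@T[:3,:3].T; o=T[:3,3]
    return o+d*((z-o[2])/d[:,2])[:,None]
def cloud(f):
    h,w=f["depth"].shape; vv,uu=np.mgrid[:h,:w]; T=np.asarray(f["cam_to_world"])
    p=rays(f,np.c_[uu.ravel(),vv.ravel()])*f["depth"].reshape(-1,1)
    return (p@T[:3,:3].T+T[:3,3]).reshape(h,w,3)
def project(f,P):
    T=np.linalg.inv(f["cam_to_world"])
    return cv2.projectPoints(np.atleast_2d(np.asarray(P,float)),cv2.Rodrigues(T[:3,:3])[0],T[:3,3],K(f),np.array([float(f["k1"]),0,0,0,]))[0].reshape(-1,2)
E
python3 - <<'E'
from h import *
f=np.load("/tmp/top0.npz"); f={k:f[k] for k in f}
C=cloud(f); im=f["image"]
print("desk z",np.median(C[300:320,300:420,2]))
# name: pixel box, top height range
B=dict(mug=(240,190,290,230,.08,.1),infuser=(310,150,350,190,.05,.09),coaster=(350,225,400,270,.004,.014),lid=(175,165,210,200,.005,.02),
 pen=(250,105,292,150,.09,.11),stapler=(205,240,230,296,.03,.06),stand=(365,120,415,170,.002,.12),t1=(125,258,148,280,.005,.05),t2=(151,249,167,266,.005,.05),t3=(174,252,195,273,.005,.05))
for n,(a,b,c,d,z0,z1) in B.items():
    P=C[b:d,a:c].reshape(-1,3); P=P[(P[:,2]>z0)&(P[:,2]<z1)]
    if len(P)<3: print(n,"few",C[b:d,a:c,2].max());continue
    lo,hi=np.percentile(P,1,axis=0),np.percentile(P,99,axis=0)
    (cx,cy),(w,h),ang=cv2.minAreaRect(P[:,:2].astype(np.float32))
    print(n,len(P),"rect",np.round([cx,cy,w,h],4),round(ang,1),"mid",np.round((lo+hi)/2,4),"size",np.round(hi-lo,4), "zmax",P[:,2].max().round(3))
cv2.imwrite("pics/crop_tea.png",cv2.resize(np.clip(im[235:295,120:240]*2.0,0,255).astype(np.uint8),None,fx=5,fy=5,interpolation=2))
m=im[150:240,160:400]; cv2.imwrite("pics/crop_mid.png",cv2.resize(np.clip(m*2.0,0,255).astype(np.uint8),None,fx=3.3,fy=3.3,interpolation=2))
E
```

```text
desk z 0.0006393313046545446
mug 116 rect [0.5213 0.0122 0.0607 0.0617] 89.7 mid [0.5213 0.0121 0.0886] size [0.0614 0.0606 0.0124] zmax 0.096
infuser 327 rect [ 0.6304 -0.1755  0.0642  0.068 ] 44.4 mid [ 0.6306 -0.175   0.0652] size [0.0641 0.0639 0.0253] zmax 0.08
coaster 888 rect [ 0.4147 -0.3094  0.1424  0.1237] 88.0 mid [ 0.4157 -0.3118  0.0086] size [0.1173 0.1303 0.0091] zmax 0.014
lid 342 rect [0.6021 0.2076 0.0978 0.095 ] 89.8 mid [0.5964 0.2029 0.0121] size [0.0779 0.0823 0.0141] zmax 0.02
pen 167 rect [ 0.7402 -0.0183  0.0724  0.0761] 89.9 mid [ 0.7399 -0.0183  0.0995] size [0.0744 0.0724 0.0186] zmax 0.11
stapler 469 rect [0.3621 0.1363 0.1205 0.0298] 3.3 mid [0.362  0.1355 0.0415] size [0.1189 0.0309 0.0207] zmax 0.054
stand 1366 rect [ 0.7133 -0.3654  0.1492  0.1504] 88.8 mid [ 0.7132 -0.3644  0.0539] size [0.1418 0.1431 0.1036] zmax 0.11
t1 162 rect [0.364  0.3619 0.0627 0.0533] 12.6 mid [0.3592 0.362  0.0156] size [0.0523 0.0432 0.0209] zmax 0.027
t2 82 rect [0.3857 0.3003 0.031  0.0468] 44.7 mid [0.388  0.2979 0.012 ] size [0.0373 0.0395 0.0137] zmax 0.019
t3 143 rect [0.3728 0.2301 0.0423 0.0565] 40.0 mid [0.3763 0.2277 0.0158] size [0.0418 0.0491 0.021 ] zmax 0.028
```

View pics/crop_tea.png

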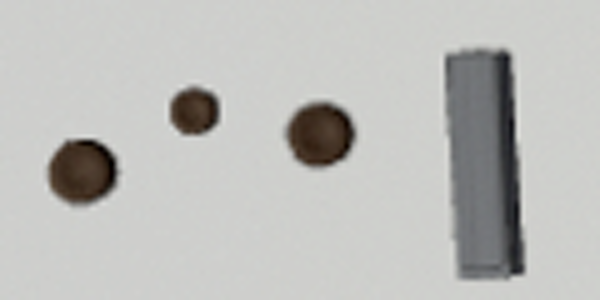

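View pics/crop_mid.png

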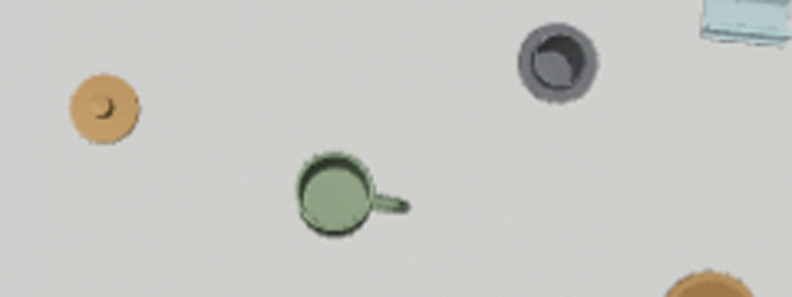

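The tea crop confirms it: the cake at crop (195,110), full frame (159,257), is clearly the smallest. The other crop shows the mug's handle pointing right (world −y) and slightly down, the infuser open at the top, and the lid knob up.

```bash
cat >> h.py <<'E'
def blob(f,box,kind):
    a,b,c,d=box; im=f["image"][b:d,a:c]; hsv=cv2.cvtColor(im,cv2.COLOR_BGR2HSV); B,G,R=[im[...,i].astype(int) for i in range(3)]
    m={"bamboo":R-B>25*im.max()/110,"green":(G-R>3)&(G-B>3),"dark":im.max(2)<0.72*np.median(im.max(2))}[kind].astype(np.uint8)
    cs=cv2.findContours(m,cv2.RETR_EXTERNAL,cv2.CHAIN_APPROX_NONE)[0]; k=max(cs,key=cv2.contourArea)
    return k.reshape(-1,2)+[a,b]
def circ(P,r=None):
    from scipy.optimize import least_squares
    c0=(P.min(0)+P.max(0))[:2]/2
    s=least_squares(lambda p:np.hypot(P[:,0]-p[0],P[:,1]-p[1])-p[2],[*c0,.03],loss="soft_l1",f_scale=.002)
    return np.round([*s.x,np.sqrt(2*s.cost/len(P))],4)
E
python3 - <<'E'
from h import *
for cam,B in (("top",dict(mug=((240,190,290,230),"green",.09),infuser=((310,150,350,190),"dark",.058),coaster=((350,225,400,270),"bamboo",.008),lid=((175,165,210,200),"bamboo",.014),t1=((125,258,148,280),"dark",.015),t2=((151,249,167,266),"dark",.015),t3=((174,252,195,273),"dark",.015))),
 ("scene",dict(mug=((275,175,325,235),"green",.09),infuser=((203,160,245,206),"dark",.058),coaster=((250,140,300,170),"bamboo",.008),lid=((295,260,340,295),"bamboo",.014),t2=((412,262,435,280),"dark",.015)))):
    f=np.load(f"/tmp/{cam}0.npz"); f={k:f[k] for k in f}
    for n,(box,kind,z) in B.items():
        k=blob(f,box,kind); P=plane(f,k,z); c=circ(P)
        # keep half away from camera
        d=P[:,:2]-np.asarray(f["cam_to_world"])[:2,3]; ctr=P.mean(0)[:2]; u=ctr-np.asarray(f["cam_to_world"])[:2,3]; u/=np.linalg.norm(u)
        far=P[((P[:,:2]-c[:2])@u)>0]
        print(cam,n,"ext",k.min(0),k.max(0),"circ",c,"far",circ(far),"size",np.round(np.ptp(P,axis=0)[:2],4))
        if n=="mug" and cam=="top":
            h=k[k[:,0]>276]; H=plane(f,h,.07); print(" handle px",h.mean(0),np.round(H.mean(0),4))
E
```

```text
top mug ext [249 196] [283 220] circ [0.5197 0.0092 0.0327 0.0036] far [0.5219 0.0114 0.0304 0.0007] size [0.0636 0.0894]
 handle px [280.         211.85714286] [ 0.5111 -0.0399  0.07  ]
top infuser ext [317 157] [340 180] circ [ 0.6304 -0.1748  0.032   0.0008] far [ 0.6304 -0.1746  0.032   0.0008] size [0.0642 0.0639]
top coaster ext [350 225] [399 269] circ [ 0.4155 -0.309   0.0748  0.0049] far [ 0.4155 -0.3265  0.0643  0.0044] size [0.1258 0.1443]
top lid ext [175 165] [209 199] circ [0.6024 0.2059 0.0543 0.0039] far [0.5996 0.2028 0.0568 0.0038] size [0.0978 0.0978]
top t1 ext [130 263] [143 275] circ [0.3587 0.3593 0.018  0.0009] far [0.3585 0.3605 0.0173 0.0006] size [0.0333 0.0369]
top t2 ext [154 252] [163 261] circ [0.3923 0.2972 0.0128 0.0007] far [0.3922 0.2981 0.0122 0.0006] size [0.0249 0.0254]
top t3 ext [177 255] [190 268] circ [0.3795 0.2267 0.0176 0.0009] far [0.3791 0.2269 0.0175 0.0009] size [0.0359 0.0363]
scene mug ext [286 183] [313 228] circ [0.5498 0.0615 0.0667 0.0085] far [0.5247 0.0217 0.037  0.0033] size [0.1215 0.1626]
scene infuser ext [203 169] [236 205] circ [ 0.6407 -0.1279  0.0601  0.0075] far [ 0.6367 -0.1745  0.0419  0.0048] size [0.122  0.1564]
scene coaster ext [250 140] [299 169] circ [ 0.4107 -0.3081  0.0958  0.0056] far [ 0.3988 -0.3305  0.0766  0.0051] size [0.2125 0.2325]
scene lid ext [301 266] [331 289] circ [0.601  0.2122 0.0325 0.0015] far [0.5985 0.2079 0.0292 0.0007] size [0.0647 0.0673]
scene t2 ext [417 264] [429 276] circ [0.3981 0.3065 0.0166 0.0023] far [0.3926 0.3018 0.012  0.0007] size [0.0358 0.0336]h.py:21: RuntimeWarning: overflow encountered in scalar multiply
  m={"bamboo":R-B>25*im.max()/110,"green":(G-R>3)&(G-B>3),"dark":im.max(2)<0.72*np.median(im.max(2))}[kind].astype(np.uint8)
```

```bash
sed -i 's/R-B>25\*im.max()\/110/R-B>25/' h.py; python3 - <<'E'
from h import *
for cam,B in (("top",dict(coaster=((350,225,400,270),"bamboo",.008),lid=((175,165,210,200),"bamboo",.014))),
 ("scene",dict(coaster=((250,140,300,170),"bamboo",.008),lid=((295,260,340,295),"bamboo",.014)))):
    f=np.load(f"/tmp/{cam}0.npz"); f={k:f[k] for k in f}
    for n,(box,kind,z) in B.items():
        k=blob(f,box,kind); P=plane(f,k,z); c=circ(P); T=np.asarray(f["cam_to_world"])[:2,3]
        u=c[:2]-T; u/=np.linalg.norm(u)
        print(cam,n,k.min(0),k.max(0),c,circ(P[((P[:,:2]-c[:2])@u)>0]))
f=np.load("/tmp/scene0.npz"); f={k:f[k] for k in f}
# expected rim positions in scene to cross-check top
for n,c in dict(mug=(.522,.0115,.09),infuser=(.6304,-.1748,.074)).items():
    r=.032 if n=="mug" else .023
    a=np.linspace(0,6.28,60); q=project(f,np.c_[c[0]+r*np.cos(a),c[1]+r*np.sin(a),np.full(60,c[2])]); print(n,q.min(0),q.max(0))
s=bot.observe(); R=cv2.Rodrigues
from scipy.spatial.transform import Rotation as Ro
print(np.round(Ro.from_euler('xyz',s["tool_rot"]).as_matrix(),3))
E
```

```text
top coaster [360 233] [390 263] [ 0.4132 -0.3096  0.043   0.0008] [ 0.4133 -0.3107  0.0423  0.0008]
top lid [181 173] [201 192] [0.6008 0.2079 0.0279 0.0007] [0.6006 0.2077 0.0281 0.0007]
scene coaster [260 148] [289 163] [ 0.4142 -0.3013  0.0449  0.0016] [ 0.4136 -0.3035  0.0434  0.0012]
scene lid [302 267] [330 287] [0.6003 0.2121 0.0294 0.0009] [0.5995 0.2107 0.0284 0.0008]
mug [284.52635181 182.13998933] [312.57903242 196.88106165]
infuser [213.14944522 167.6709237 ] [231.66809819 176.85193445]
[[-0.896  0.445 -0.   ]
 [ 0.445  0.896 -0.001]
 [-0.    -0.001 -1.   ]]
```

```bash
cat > go.py <<'E'
import sys; from h import *
from scipy.spatial.transform import Rotation as Ro
# go.py x y z yawdeg : remaining shift in tool axes (cm) as the tool stands, plus rotation vector to a down pose
s=bot.observe(); R=Ro.from_euler('xyz',s["tool_rot"]); x,y,z,w=map(float,sys.argv[1:5])
T=Ro.from_euler('xyz',[np.pi,0,np.radians(w)])
d=np.array([x,y,z])-s["position"]
print("t",s["clock"],"pos",s["position"].round(4),"yaw",np.degrees(s["tool_rot"][2]).round(1),"shift now",(100*R.inv().apply(d)).round(2),"rotvec",(R.inv()*T).as_rotvec().round(3),"shift after turn",(100*T.inv().apply(d)).round(2))
print("q",s["qpos"].round(2),"F",s["force"].round(1),"w",round(s["grip_width"],4),"ff",round(s["finger_force"],1))
E
python3 -m creep '[[[1,0,0,0,0,0,0.165],[1,0,0,0,0,0,0.165],[1,0,0,0,0,0,0.165],[1,0,0,0,0,0,0.165],[1,0,0,0,0,0,0.165],[1,0,0,0,0,0,0.165],[1,0,0,0,0,0,0.165],[1,0,0,0,0,0,0.165],[1,0,0,0,0,0,0]]]' 40
python3 go.py .522 .0115 .40 78
```

```text
clock: 1.23
position: [0.2777, 0.5598, 0.4044]
tool_rot: [3.141, 0.001, 1.362]
force: [0.1, -0.2, -0.1]
grip_width: 0.0857
finger_force: 0.0
t 1.225 pos [0.2777 0.5598 0.4044] yaw 78.0 shift now [-48.57  35.28   0.48] rotvec [0.    0.001 0.   ] shift after turn [-48.56  35.3    0.44]
q [-1.4   0.54  0.29  1.61 -0.17  1.02 -1.27] F [ 0.1 -0.2 -0.1] w 0.0857 ff 0.0
```

```bash
python3 -m creep '[[[1,-4.86,3.53,0.04,0,0,0],[1,-4.86,3.53,0.04,0,0,0],[1,-4.86,3.53,0.04,0,0,0],[1,-4.86,3.53,0.04,0,0,0],[1,-4.86,3.53,0.04,0,0,0],[1,-4.86,3.53,0.04,0,0,0],[1,-4.86,3.53,0.04,0,0,0],[1,-4.86,3.53,0.04,0,0,0],[1,-4.86,3.53,0.04,0,0,0],[1,-4.86,3.53,0.04,0,0,0],[1,0,0,0,0,0,0]]]'
python3 go.py .522 .0115 .215 78
```

```text
clock: 2.6
position: [0.5226, 0.0064, 0.4007]
tool_rot: [3.141, 0.002, 1.359]
force: [-0.1, -0.1, -0.5]
grip_width: 0.0855
finger_force: 0.0
t 2.6 pos [0.5226 0.0064 0.4007] yaw 77.9 shift now [ 0.51 -0.18 18.57] rotvec [ 0.001  0.002 -0.003] shift after turn [ 0.49 -0.17 18.57]
q [-0.46  0.39  0.44  1.89 -0.21  0.9  -0.13] F [-0.1 -0.1 -0.5] w 0.0855 ff 0.0
```

```bash
python3 -m creep '[[[1,0.5,-0.17,3,0,0,0],[1,0,0,3,0,0,0],[1,0,0,2,0,0,0],[1,0,0,0,0,0,0],[1,0,0,0,0,0,0]]]'
python3 go.py .522 .0115 .215 78
python3 - <<'E'
from h import *
f=vision.grab_frame("scene"); cv2.imwrite("pics/s1.png",cv2.resize(f["image"][60:290,180:450],None,fx=2.4,fy=2.4))
E
```

```text
clock: 3.22
position: [0.5214, 0.0163, 0.3214]
tool_rot: [3.141, -0.0, 1.363]
force: [0.3, 0.4, -0.7]
grip_width: 0.0853
finger_force: 0.0
t 3.225 pos [0.5214 0.0163 0.3214] yaw 78.1 shift now [-0.46  0.15 10.64] rotvec [ 0.001 -0.     0.001] shift after turn [-0.46  0.16 10.64]
q [-0.43  0.5   0.38  1.96 -0.28  0.72 -0.09] F [ 0.3  0.4 -0.7] w 0.0853 ff 0.0
```

View pics/s1.png

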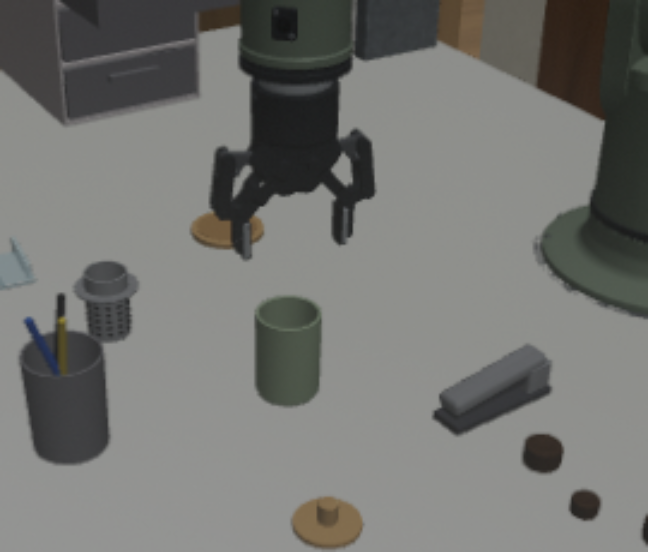

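The gripper hangs above the mug at crop (288,350). Its fingers, at crop (243,255) and (343,240), bracket it, and the handle side is clear. Next I'll descend and grip.

```bash
python3 -m creep '[[[1,-0.46,0.16,0,0,0,0],[1,0,0,3,0,0,0],[1,0,0,3,0,0,0],[1,0,0,3,0,0,0],[1,0,0,1.6,0,0,0],[1,0,0,0,0,0,0],[1,0,0,0,0,0,0],[-1,0,0,0,0,0,0],[-1,0,0,0,0,0,0],[-1,0,0,0,0,0,0],[-1,0,0,0,0,0,0],[-1,0,0,0,0,0,0]]]' 40
python3 go.py .414 -.308 .30 78
```

```text
clock: 4.78
position: [0.5221, 0.0114, 0.2156]
tool_rot: [3.141, -0.001, 1.361]
force: [-1.9, 0.4, 11.7]
grip_width: 0.0622
finger_force: 41.1
t 4.775 pos [0.5221 0.0114 0.2156] yaw 78.0 shift now [-33.49  -3.91  -8.47] rotvec [ 0.001 -0.001 -0.   ] shift after turn [-33.49  -3.93  -8.44]
q [-0.34  0.68  0.28  2.01 -0.37  0.5  -0.  ] F [-1.9  0.4 11.7] w 0.0622 ff 41.1
```

```bash
python3 -m creep '[[[-1,0,0,-2,0,0,0],[-1,0,0,-3,0,0,0],[-1,0,0,-3,0,0,0],[-1,-4.2,-0.49,0,0,0,0],[-1,-4.8,-0.56,0,0,0,0],[-1,-4.9,-0.57,0,0,0,0],[-1,-4.9,-0.57,0,0,0,0],[-1,-4.9,-0.57,0,0,0,0],[-1,-4.9,-0.57,0,0,0,0],[-1,-3.9,-0.46,0,0,0,0],[-1,-1,-0.12,0,0,0,0],[-1,0,0,0,0,0,0]]]'
python3 go.py .414 -.308 .225 78
python3 - <<'E'
from h import *
f=vision.grab_frame("scene"); cv2.imwrite("pics/s2.png",cv2.resize(f["image"][30:230,150:400],None,fx=3,fy=3))
np.savez("/tmp/s2.npz",**f); t=vision.grab_frame("top"); np.savez("/tmp/t2.npz",**t)
for f,n,bx in ((t,"top",(320,180,430,310)),(f,"scene",(230,60,330,200))):
    a,b,c,d=bx
    for k in ("green","bamboo"):
        q=blob(f,bx,k); print(n,k,q.min(0),q.max(0))
E
```

```text
clock: 6.28
position: [0.4136, -0.3083, 0.2949]
tool_rot: [3.141, -0.0, 1.36]
force: [0.7, 0.9, -0.7]
grip_width: 0.062
finger_force: 45.1
t 6.275 pos [ 0.4136 -0.3083  0.2949] yaw 77.9 shift now [0.03 0.03 6.99] rotvec [ 0.    -0.    -0.001] shift after turn [0.04 0.03 6.99]
q [ 0.27  0.53  0.34  2.   -0.28  0.66  0.59] F [ 0.7  0.9 -0.7] w 0.062 ff 45.1
top green [385 216] [429 288]
top bamboo [360 233] [382 263]
scene green [264  98] [285 136]
scene bamboo [260 148] [289 163]
```

View pics/s2.png

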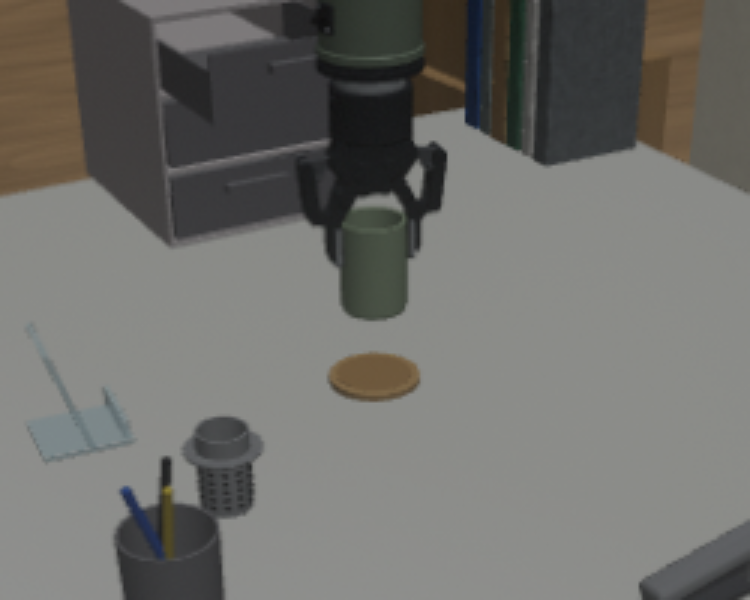

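The mug is held upright at crop (373,265), centred over the coaster at crop (374,375). Next I'll lower it gently.

```bash
python3 -m creep '[[[-1,0,0,2,0,0,0],[-1,0,0,2,0,0,0],[-1,0,0,1.5,0,0,0],[-1,0,0,0.8,0,0,0],[-1,0,0,0.3,0,0,0],[-1,0,0,0.2,0,0,0],[-1,0,0,0.2,0,0,0],[-1,0,0,0,0,0,0],[-1,0,0,0,0,0,0]]]'
python3 go.py .414 -.308 .2236 78
```

```text
clock: 7.5
position: [0.4138, -0.3082, 0.2249]
tool_rot: [3.141, 0.0, 1.361]
force: [-0.2, 0.0, -1.6]
grip_width: 0.0622
finger_force: 45.2
t 7.5 pos [ 0.4138 -0.3082  0.2249] yaw 78.0 shift now [0.03 0.02 0.13] rotvec [ 0.     0.    -0.001] shift after turn [0.03 0.02 0.13]
q [ 0.33  0.65  0.27  2.03 -0.34  0.51  0.64] F [-0.2  0.  -1.6] w 0.0622 ff 45.2
```

```bash
python3 -m creep '[[[-1,0,0,0.1,0,0,0],[-1,0,0,0.1,0,0,0],[-1,0,0,0,0,0,0],[-1,0,0,0,0,0,0]]]'
python3 -m creep '[[[0.6,0,0,0,0,0,0],[0.8,0,0,0,0,0,0],[1,0,0,0,0,0,0],[1,0,0,0,0,0,0],[1,0,0,0,0,0,0]]]'
python3 go.py .414 -.308 .4 78
```

```text
clock: 8.0
position: [0.4137, -0.3083, 0.2236]
tool_rot: [3.141, -0.0, 1.361]
force: [-4.4, 4.6, 22.7]
grip_width: 0.0622
finger_force: 47.3
clock: 8.62
position: [0.4138, -0.3082, 0.2227]
tool_rot: [-3.142, 0.0, 1.361]
force: [-1.0, -0.5, 0.0]
grip_width: 0.0857
finger_force: 0.0
t 8.625 pos [ 0.4138 -0.3082  0.2227] yaw 78.0 shift now [  0.02   0.02 -17.73] rotvec [-0.     0.    -0.001] shift after turn [  0.02   0.02 -17.73]
q [ 0.33  0.66  0.27  2.03 -0.34  0.5   0.64] F [-1.  -0.5  0. ] w 0.0857 ff 0.0
```

```bash
python3 -m creep '[[[1,0,0,-4,0,0,0],[1,0,0,-5,0,0,0],[1,0,0,-5,0,0,0],[1,2.51,2.68,0,0,0,0],[1,3.51,3.68,0,0,0,0],[1,3.51,3.68,0,0,0,0],[1,3.51,3.68,0,0,0,0],[1,3.51,3.68,0,0,0,0],[1,1,1,0,0,0,0],[1,0,0,0,0,0,0],[1,0,0,0,0,0,0]]]'
python3 go.py .6304 -.1748 .229 78
python3 - <<'E'
from h import *
f=vision.grab_frame("scene"); cv2.imwrite("pics/s3.png",cv2.resize(f["image"][50:220,150:330],None,fx=3.5,fy=3.5))
np.savez("/tmp/s3.npz",**f)
t=vision.grab_frame("top"); np.savez("/tmp/t3.npz",**t)
# mug on coaster: far-side rim fit in top view
k=blob(t,(345,215,410,275),"green"); P=plane(t,k,.098); c=P[:,:2].mean(0); u=c-np.asarray(t["cam_to_world"])[:2,3]; u/=np.linalg.norm(u)
print("px",k.min(0),k.max(0),"rim",circ(P[(P[:,:2]-c)@u>0]), circ(P))
C=cloud(t)[215:275,345:410].reshape(-1,3); C=C[(C[:,2]>.09)&(C[:,2]<.106)]; print("cloud",np.round((C.min(0)+C.max(0))/2,4),np.ptp(C,axis=0).round(3))
E
```

```text
clock: 10.0
position: [0.6293, -0.1761, 0.3628]
tool_rot: [-3.141, 0.001, 1.359]
force: [-0.7, 0.0, -0.6]
grip_width: 0.0858
finger_force: 0.0
t 10.0 pos [ 0.6293 -0.1761  0.3628] yaw 77.9 shift now [ 0.16  0.09 13.38] rotvec [-0.     0.001 -0.002] shift after turn [ 0.15  0.08 13.38]
q [-0.05  0.64  0.37  1.57 -0.27  0.98  0.19] F [-0.7  0.  -0.6] w 0.0858 ff 0.0
px [345 215] [401 274] rim [ 0.4187 -0.3025  0.0381  0.0064] [ 0.4291 -0.2591  0.0666  0.0074]
cloud [ 0.4143 -0.3072  0.098 ] [0.063 0.064 0.012]
```

View pics/s3.png

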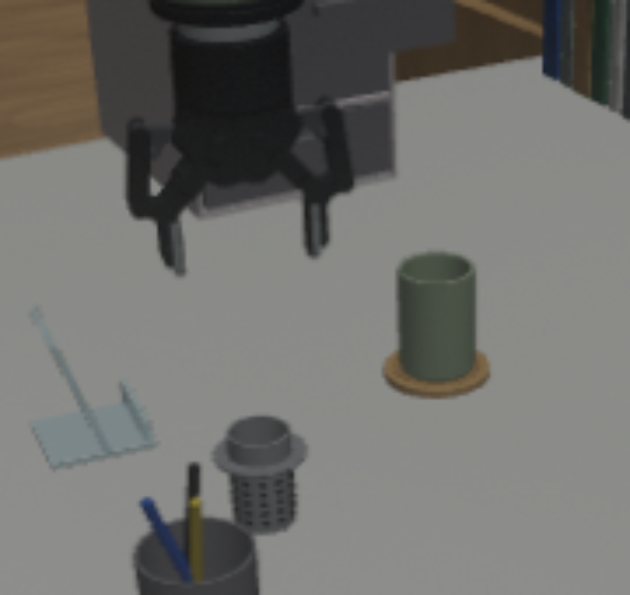

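The mug stands upright and centred on the coaster at crop (437,320). The gripper is over the infuser at crop (260,470). Descending.

```bash
python3 -m creep '[[[1,0.16,0.09,2,0,0,0],[1,0,0,4,0,0,0],[1,0,0,4,0,0,0],[1,0,0,2,0,0,0],[1,0,0,1.2,0,0,0],[1,0,0,0,0,0,0],[1,0,0,0,0,0,0],[-1,0,0,0,0,0,0],[-1,0,0,0,0,0,0],[-1,0,0,0,0,0,0],[-1,0,0,0,0,0,0],[-1,0,0,0,0,0,0]]]' 40
python3 go.py .6304 -.1748 .33 78
```

```text
clock: 11.6
position: [0.6317, -0.1736, 0.2315]
tool_rot: [3.141, -0.0, 1.361]
force: [-1.7, 2.0, 9.2]
grip_width: 0.0446
finger_force: 39.8
t 11.6 pos [ 0.6317 -0.1736  0.2315] yaw 78.0 shift now [-0.14 -0.09 -9.85] rotvec [ 0.001 -0.    -0.001] shift after turn [-0.14 -0.1  -9.85]
q [-0.02  0.8   0.31  1.64 -0.33  0.74  0.23] F [-1.7  2.   9.2] w 0.0446 ff 39.8
```

```bash
python3 -m creep '[[[-1,0,0,-2,0,0,0],[-1,0,0,-4,0,0,0],[-1,0,0,-4,0,0,0],[-1,0,0,-3.5,0,0,0],[-1,0,0,0,0,0,0],[-1,0,0,0,0,0,0]]]'
python3 go.py .4140 -.307 .366 78
```

```text
clock: 12.35
position: [0.6313, -0.1734, 0.3659]
tool_rot: [3.142, -0.0, 1.361]
force: [-0.7, 0.0, -1.5]
grip_width: 0.0444
finger_force: 41.1
t 12.35 pos [ 0.6313 -0.1734  0.3659] yaw 78.0 shift now [-1.760e+01 -1.847e+01 -1.000e-02] rotvec [ 0.    -0.    -0.001] shift after turn [-1.759e+01 -1.848e+01 -1.000e-02]
q [-0.06  0.64  0.38  1.57 -0.27  0.98  0.19] F [-0.7  0.  -1.5] w 0.0444 ff 41.1
```

```bash
python3 -m creep '[[[-1,-1.6,-1.47,0,0,0,0],[-1,-3,-3,0,0,0,0],[-1,-3.5,-3.5,0,0,0,0],[-1,-3.5,-4,0,0,0,0],[-1,-3,-3.5,0,0,0,0],[-1,-2,-2,0,0,0,0],[-1,-1,-1,0,0,0,0],[-1,0,0,0,0,0,0],[-1,0,0,0,0,0,0],[-1,0,0,0,0,0,0]]]'
python3 go.py .4140 -.307 .2755 78
python3 - <<'E'
from h import *
f=vision.grab_frame("scene"); cv2.imwrite("pics/s4.png",cv2.resize(f["image"][40:190,200:350],None,fx=4,fy=4))
C=cloud(f)
for b in ((250,100,300,150),): print()
E
```

```text
clock: 13.6
position: [0.415, -0.3065, 0.3655]
tool_rot: [-3.141, -0.0, 1.362]
force: [-0.4, -0.2, -0.8]
grip_width: 0.0443
finger_force: 41.1
t 13.6 pos [ 0.415  -0.3065  0.3655] yaw 78.0 shift now [-0.07 -0.09  9.  ] rotvec [-0.    -0.     0.001] shift after turn [-0.07 -0.09  9.  ]
q [ 0.21  0.43  0.41  1.94 -0.23  0.82  0.54] F [-0.4 -0.2 -0.8] w 0.0443 ff 41.1
```

View pics/s4.png

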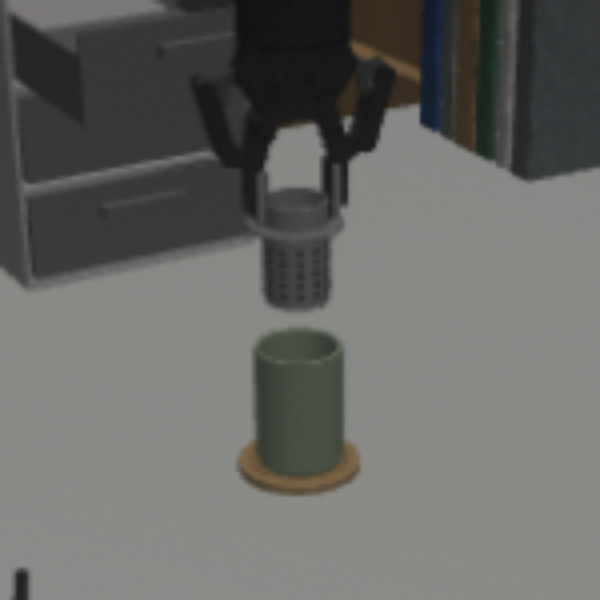

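The infuser is held upright at crop (297,250), directly above the mug mouth at (298,345). Lowering.

```bash
python3 -m creep '[[[-1,-0.07,-0.09,1,0,0,0],[-1,0,0,1,0,0,0],[-1,0,0,1,0,0,0],[-1,0,0,1.5,0,0,0],[-1,0,0,1.5,0,0,0],[-1,0,0,1.5,0,0,0],[-1,0,0,0.8,0,0,0],[-1,0,0,0.4,0,0,0],[-1,0,0,0,0,0,0],[-1,0,0,0,0,0,0]]]'
python3 go.py .4140 -.307 .2755 78
```

```text
clock: 14.9
position: [0.4132, -0.3078, 0.2791]
tool_rot: [3.141, 0.0, 1.361]
force: [-0.3, 0.6, -0.5]
grip_width: 0.0441
finger_force: 41.1
t 14.9 pos [ 0.4132 -0.3078  0.2791] yaw 78.0 shift now [0.09 0.06 0.36] rotvec [ 0.001  0.    -0.001] shift after turn [0.09 0.06 0.36]
q [ 0.28  0.56  0.34  2.01 -0.31  0.62  0.61] F [-0.3  0.6 -0.5] w 0.0441 ff 41.1
```

```bash
python3 -m creep '[[[-1,0.05,0.05,0.1,0,0,0],[-1,0,0,0.1,0,0,0],[-1,0,0,0.1,0,0,0],[-1,0,0,0.05,0,0,0],[-1,0,0,0,0,0,0],[-1,0,0,0,0,0,0]]]'
python3 go.py .4140 -.307 .2755 78
```

```text
clock: 15.65
position: [0.4139, -0.3074, 0.2755]
tool_rot: [3.141, 0.0, 1.361]
force: [-0.8, -0.0, 4.8]
grip_width: 0.0442
finger_force: 41.5
t 15.65 pos [ 0.4139 -0.3074  0.2755] yaw 78.0 shift now [ 0.04  0.   -0.  ] rotvec [ 0.001  0.    -0.001] shift after turn [ 0.04  0.   -0.  ]
q [ 0.28  0.57  0.33  2.01 -0.31  0.61  0.61] F [-0.8 -0.   4.8] w 0.0442 ff 41.5
```

```bash
python3 -m creep '[[[0,0,0,0,0,0,0],[0.5,0,0,0,0,0,0],[1,0,0,0,0,0,0],[1,0,0,0,0,0,0],[1,0,0,-2,0,0,0],[1,0,0,-4,0,0,0],[1,0,0,-4,0,0,0],[1,0,0,-2,0,0,0],[1,0,0,0,0,0,0],[1,0,0,0,0,0,0]]]'
python3 go.py .5 0 .39 78
python3 - <<'E'
from h import *
f=vision.grab_frame("scene"); cv2.imwrite("pics/s5.png",cv2.resize(f["image"][40:190,200:350],None,fx=4,fy=4))
E
```

```text
clock: 16.9
position: [0.4136, -0.3071, 0.3945]
tool_rot: [-3.141, -0.0, 1.361]
force: [-0.4, 0.8, 0.0]
grip_width: 0.0852
finger_force: 0.0
t 16.9 pos [ 0.4136 -0.3071  0.3945] yaw 78.0 shift now [31.84  2.05  0.46] rotvec [-0.001 -0.    -0.   ] shift after turn [31.83  2.07  0.45]
q [ 0.2   0.39  0.43  1.91 -0.21  0.88  0.52] F [-0.4  0.8  0. ] w 0.0852 ff 0.0
```

View pics/s5.png

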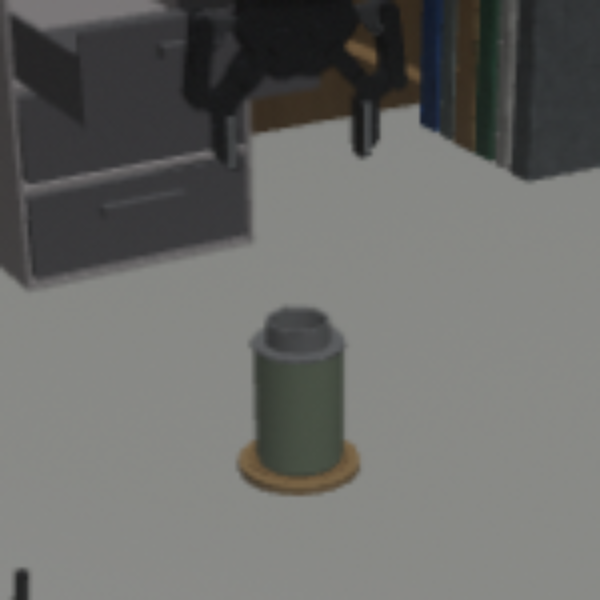

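The infuser hangs in the mug at crop (298,330), flange flat on the rim. Next, the tea cake.

```bash
python3 -m creep '[[[1,3.8,0.25,0,0,0,0],[1,5.6,0.36,0,0,0,0],[1,5.6,0.36,0,0,0,0],[1,5.6,0.36,0,0,0,0],[1,5.6,0.36,0,0,0,0],[1,5.6,0.36,0,0,0,0],[1,5,-3,0,0,0,0],[1,5,-3,0,0,0,0],[1,5,-3,0,0,0,0],[1,5,-3,0,0,0,0],[1,5,-3,0,0,0,0],[1,1.9,-1.8,0,0,0,0]]]'
python3 -m creep '[[[0.3,0,0,0,0,0,0],[0.3,0,0,0,0,0,0]]]'
python3 go.py .392 .298 .177 78
```

```text
clock: 18.45
position: [0.3904, 0.3004, 0.3942]
tool_rot: [-3.14, 0.001, 1.364]
force: [0.3, -0.1, 0.0]
grip_width: 0.0853
finger_force: 0.0
clock: 18.7
position: [0.3922, 0.2968, 0.3947]
tool_rot: [-3.141, 0.001, 1.36]
force: [0.2, -0.1, -0.3]
grip_width: 0.0556
finger_force: 0.0
t 18.7 pos [0.3922 0.2968 0.3947] yaw 77.9 shift now [ 0.13 -0.04 21.77] rotvec [-0.     0.001 -0.001] shift after turn [ 0.11 -0.04 21.77]
q [-0.96  0.33  0.25  1.96 -0.1   0.86 -0.87] F [ 0.2 -0.1 -0.3] w 0.0556 ff 0.0
```

```bash
python3 -m creep '[[[0.3,0.1,0,4,0,0,0],[0.3,0,0,5,0,0,0],[0.3,0,0,5,0,0,0],[0.3,0,0,4,0,0,0],[0.3,0,0,2,0,0,0],[0.3,0,0,1.7,0,0,0],[0.3,0,0,0,0,0,0],[0.3,0,0,0,0,0,0]]]'
python3 go.py .392 .298 .177 78
python3 - <<'E'
from h import *
f=vision.grab_frame("scene"); cv2.imwrite("pics/s6.png",cv2.resize(f["image"][190:310,350:500],None,fx=4,fy=4))
E
```

```text
clock: 19.7
position: [0.3924, 0.2985, 0.1789]
tool_rot: [3.141, -0.001, 1.36]
force: [0.5, 0.3, 0.0]
grip_width: 0.0556
finger_force: 0.0
t 19.7 pos [0.3924 0.2985 0.1789] yaw 77.9 shift now [-0.05 -0.03  0.19] rotvec [ 0.001 -0.001 -0.001] shift after turn [-0.05 -0.03  0.19]
q [-0.86  0.7   0.12  2.09 -0.22  0.36 -0.77] F [0.5 0.3 0. ] w 0.0556 ff 0.0
```

View pics/s6.png

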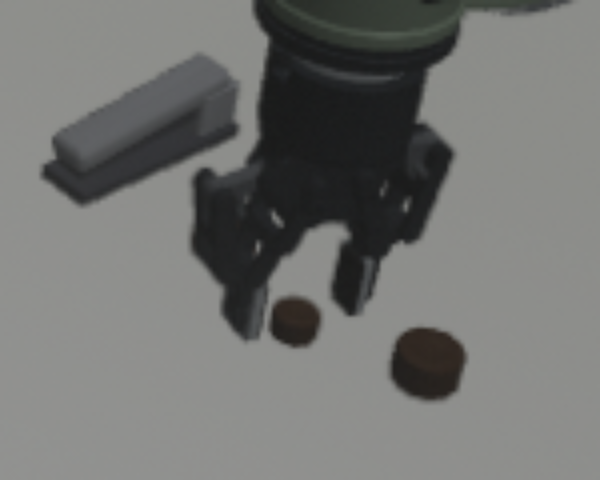

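The small cake, at crop (295,322), lies between the fingertips at crop (245,335) and (355,310). The stapler and the bigger cake are clear.

```bash
python3 -m creep '[[[0.3,0,0,0.15,0,0,0],[-1,0,0,0,0,0,0],[-1,0,0,0,0,0,0],[-1,0,0,0,0,0,0],[-1,0,0,0,0,0,0],[-1,0,0,0,0,0,0]]]' 25
python3 go.py .392 .298 .395 78
python3 -m creep '[[[-1,0,0,-2,0,0,0],[-1,0,0,-5,0,0,0],[-1,0,0,-5,0,0,0],[-1,0,0,-5,0,0,0],[-1,0,0,-4.5,0,0,0],[-1,0,0,0,0,0,0],[-1,0,0,0,0,0,0]]]'
python3 go.py .5 0 .39 78
```

```text
clock: 20.5
position: [0.3921, 0.2986, 0.177]
tool_rot: [3.141, -0.0, 1.361]
force: [-1.1, -0.2, 6.7]
grip_width: 0.0243
finger_force: 24.2
t 20.5 pos [0.3921 0.2986 0.177 ] yaw 78.0 shift now [-6.00e-02  1.00e-02 -2.18e+01] rotvec [ 0.    -0.    -0.001] shift after turn [ -0.06   0.   -21.8 ]
q [-0.86  0.71  0.12  2.09 -0.22  0.36 -0.77] F [-1.1 -0.2  6.7] w 0.0243 ff 24.2
clock: 21.38
position: [0.3918, 0.2985, 0.3914]
tool_rot: [-3.141, 0.0, 1.361]
force: [0.4, 0.7, -1.2]
grip_width: 0.0247
finger_force: 24.8
t 21.375 pos [0.3918 0.2985 0.3914] yaw 78.0 shift now [-26.94  16.8    0.14] rotvec [-0.  0. -0.] shift after turn [-26.95  16.79   0.14]
q [-0.98  0.34  0.26  1.97 -0.12  0.85 -0.86] F [ 0.4  0.7 -1.2] w 0.0247 ff 24.8
```

```bash
python3 -m creep '[[[-1,-2.2,1.4,0,0,0,0],[-1,-4.5,2.8,0,0,0,0],[-1,-4.5,2.8,0,0,0,0],[-1,-4.5,2.8,0,0,0,0],[-1,-4.5,2.8,0,0,0,0],[-1,-4.5,2.8,0,0,0,0],[-1,-5,0.5,0,0,0,0],[-1,-5.4,-0.2,0,0,0,0],[-1,-5.4,-0.3,0,0,0,0],[-1,-5.4,-0.3,0,0,0,0],[-1,-5.4,-0.3,0,0,0,0],[-1,-4,0,0,0,0,0]]]'
python3 -m creep '[[[-1,-2,0,0,0,0,0],[-1,0,0,0,0,0,0],[-1,0,0,0,0,0,0]]]'
python3 go.py .414 -.307 .297 78
```

```text
clock: 22.88
position: [0.4203, -0.2751, 0.3906]
tool_rot: [-3.14, 0.0, 1.359]
force: [0.7, -0.4, -0.4]
grip_width: 0.0245
finger_force: 24.8
clock: 23.25
position: [0.4175, -0.292, 0.3909]
tool_rot: [-3.14, -0.0, 1.361]
force: [-0.1, 0.1, -0.2]
grip_width: 0.0248
finger_force: 24.8
t 23.25 pos [ 0.4175 -0.292   0.3909] yaw 78.0 shift now [-1.55 -0.01  9.39] rotvec [-0.001 -0.    -0.   ] shift after turn [-1.54 -0.03  9.39]
q [ 0.15  0.39  0.45  1.93 -0.21  0.87  0.5 ] F [-0.1  0.1 -0.2] w 0.0248 ff 24.8
```

```bash
python3 -m creep '[[[-1,-1.5,0,2,0,0,0],[-1,0,0,2.5,0,0,0],[-1,0,0,2.5,0,0,0],[-1,0,0,1.4,0,0,0],[-1,0,0,0.7,0,0,0],[-1,0,0,0,0,0,0],[-1,0,0,0,0,0,0]]]'
python3 go.py .414 -.307 .297 78
python3 - <<'E'
from h import *
f=vision.grab_frame("scene"); cv2.imwrite("pics/s7.png",cv2.resize(f["image"][60:180,210:340],None,fx=4.5,fy=4.5))
E
```

```text
clock: 24.12
position: [0.4144, -0.3074, 0.3013]
tool_rot: [3.141, 0.0, 1.361]
force: [-0.8, -0.1, 0.8]
grip_width: 0.0247
finger_force: 24.8
t 24.125 pos [ 0.4144 -0.3074  0.3013] yaw 78.0 shift now [ 0.04 -0.05  0.43] rotvec [ 0.001  0.    -0.001] shift after turn [ 0.04 -0.05  0.43]
q [ 0.24  0.53  0.38  1.99 -0.3   0.67  0.61] F [-0.8 -0.1  0.8] w 0.0247 ff 24.8
```

View pics/s7.png

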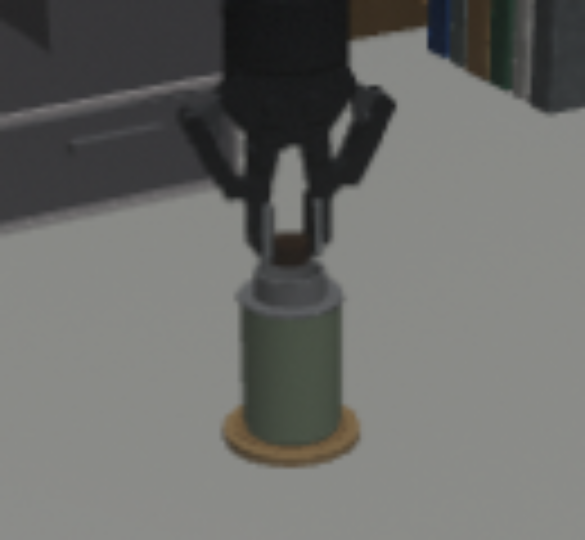

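The cake at crop (292,248) sits centred right over the infuser mouth at (291,272). Releasing.

```bash
python3 -m creep '[[[-1,0,-0.03,0.3,0,0,0],[-1,0,0,0,0,0,0],[0.5,0,0,0,0,0,0],[0.5,0,0,0,0,0,0],[0.5,0,0,0,0,0,0],[0.5,0,0,-3,0,0,0],[0.5,0,0,-4,0,0,0],[0.5,0,0,-2,0,0,0],[0.5,0,0,0,0,0,0],[0.5,0,0,0,0,0,0]]]'
python3 go.py .6008 .208 .39 78
```

```text
clock: 25.42
position: [0.4138, -0.3071, 0.3871]
tool_rot: [-3.141, -0.0, 1.361]
force: [-0.1, -0.3, 0.0]
grip_width: 0.0641
finger_force: 0.0
t 25.425 pos [ 0.4138 -0.3071  0.3871] yaw 78.0 shift now [54.28  7.56 -0.28] rotvec [-0.001 -0.    -0.   ] shift after turn [54.27  7.58 -0.29]
q [ 0.18  0.4   0.45  1.92 -0.23  0.87  0.54] F [-0.1 -0.3  0. ] w 0.0641 ff 0.0
```

```bash
python3 -m creep '[[[0.5,3,0.42,0,0,0,0],[0.5,5.3,0.74,0,0,0,0],[0.5,5.3,0.74,0,0,0,0],[0.5,5.3,0.74,0,0,0,0],[0.5,5.3,0.74,0,0,0,0],[0.5,5.3,0.74,0,0,0,0],[0.5,5.3,0.74,0,0,0,0],[0.5,5.3,0.74,0,0,0,0],[0.5,5.3,0.74,0,0,0,0],[0.5,5.3,0.74,0,0,0,0],[0.5,3.5,0.48,0,0,0,0],[0.5,0,0,0,0,0,0]]]'
python3 go.py .6008 .208 .189 78
python3 - <<'E'
from h import *
t=vision.grab_frame("top"); s=vision.grab_frame("scene")
a=np.clip(t["image"][215:275,345:405]*2.5,0,255).astype(np.uint8); b=np.clip(s["image"][110:170,245:305]*2.0,0,255).astype(np.uint8)
cv2.imwrite("pics/s8.png",cv2.resize(np.hstack([a,b]),None,fx=6,fy=6,interpolation=2))
C=cloud(t)[215:275,345:405].reshape(-1,3); C=C[(C[:,2]>.107)&(C[:,2]<.126)]; print("collar",np.round((C.min(0)+C.max(0))/2,4),np.ptp(C,axis=0).round(3))
# knob top from scene / top views
k=blob(t,(175,165,210,200),"bamboo"); print("lid",circ(plane(t,k,.014)))
E
```

```text
clock: 26.92
position: [0.6008, 0.2098, 0.3857]
tool_rot: [-3.14, 0.001, 1.364]
force: [-0.5, 0.1, 0.3]
grip_width: 0.064
finger_force: 0.0
t 26.925 pos [0.6008 0.2098 0.3857] yaw 78.2 shift now [-0.16  0.08 19.67] rotvec [-0.002  0.001  0.003] shift after turn [-0.18  0.04 19.67]
q [-0.65  0.58  0.35  1.6  -0.23  1.   -0.44] F [-0.5  0.1  0.3] w 0.064 ff 0.0
collar [ 0.4194 -0.3055  0.1162] [0.052 0.056 0.018]
lid [0.6007 0.2083 0.0283 0.0007]
```

View pics/s8.png

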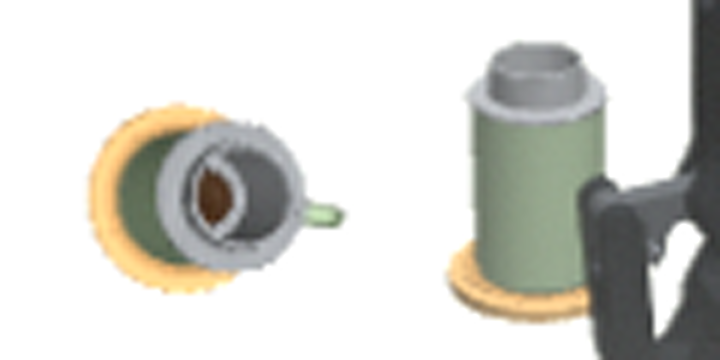

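The cake lies inside the infuser at crop (212,195), which is still seated on the rim. Next, the lid.

```bash
python3 -m creep '[[[0.2,0,0,4,0,0,0],[0.2,0,0,5,0,0,0],[0.2,0,0,4,0,0,0],[0.2,0,0,2,0,0,0],[0.2,0,0,0,0,0,0],[0.2,0,0,0,0,0,0]]]'
python3 go.py .6008 .208 .190 78
python3 - <<'E'
from h import *
f=vision.grab_frame("scene"); cv2.imwrite("pics/s9.png",cv2.resize(f["image"][170:310,250:400],None,fx=4,fy=4))
E
```

```text
clock: 27.78
position: [0.6014, 0.2068, 0.2392]
tool_rot: [3.14, -0.001, 1.36]
force: [1.3, 1.1, 0.5]
grip_width: 0.0511
finger_force: 0.0
t 27.775 pos [0.6014 0.2068 0.2392] yaw 77.9 shift now [ 0.1  -0.09  4.92] rotvec [ 0.002 -0.001 -0.001] shift after turn [ 0.1  -0.09  4.92]
q [-0.61  0.76  0.28  1.7  -0.29  0.72 -0.39] F [1.3 1.1 0.5] w 0.0511 ff 0.0
```

View pics/s9.png

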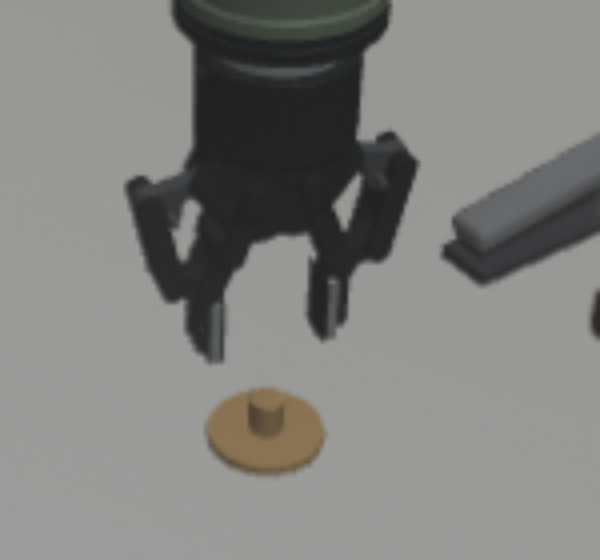

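The knob at crop (266,410) is under the midpoint of the fingers at (270,345). Lowering and gripping.

```bash
python3 -m creep '[[[0.2,0.1,-0.05,2,0,0,0],[0.2,0,0,2,0,0,0],[0.2,0,0,0.8,0,0,0],[0.2,0,0,0,0,0,0],[0.2,0,0,0,0,0,0],[-1,0,0,0,0,0,0],[-1,0,0,0,0,0,0],[-1,0,0,0,0,0,0],[-1,0,0,0,0,0,0],[-1,0,0,0,0,0,0]]]' 30
python3 go.py .6008 .208 .39 78
```

```text
clock: 29.08
position: [0.6007, 0.2081, 0.1902]
tool_rot: [3.141, -0.0, 1.361]
force: [-1.0, -0.7, 6.0]
grip_width: 0.0164
finger_force: 29.3
t 29.075 pos [0.6007 0.2081 0.1902] yaw 78.0 shift now [ -0.     0.02 -19.98] rotvec [ 0.    -0.    -0.001] shift after turn [-1.000e-02  1.000e-02 -1.998e+01]
q [-0.59  0.84  0.25  1.71 -0.31  0.64 -0.38] F [-1.  -0.7  6. ] w 0.0164 ff 29.3
```

```bash
python3 -m creep '[[[-1,0,0,-2,0,0,0],[-1,0,0,-5,0,0,0],[-1,0,0,-5,0,0,0],[-1,0,0,-5,0,0,0],[-1,0,0,-3,0,0,0],[-1,0,0,0,0,0,0]]]'
python3 -m creep '[[[-1,-3,-0.42,0,0,0,0],[-1,-5.3,-0.74,0,0,0,0],[-1,-5.3,-0.74,0,0,0,0],[-1,-5.3,-0.74,0,0,0,0],[-1,-5.3,-0.74,0,0,0,0],[-1,-5.3,-0.74,0,0,0,0],[-1,-5.3,-0.74,0,0,0,0],[-1,-5.3,-0.74,0,0,0,0],[-1,-5.3,-0.74,0,0,0,0],[-1,-5.3,-0.74,0,0,0,0],[-1,-3.5,-0.48,0,0,0,0],[-1,0,0,0,0,0,0]]]'
python3 -m creep '[[[-1,0,0,2,0,0,0],[-1,0,0,2,0,0,0],[-1,0,0,1,0,0,0],[-1,0,0,0,0,0,0],[-1,0,0,0,0,0,0]]]'
python3 go.py .414 -.307 .3002 78
python3 - <<'E'
from h import *
f=vision.grab_frame("scene"); cv2.imwrite("pics/s10.png",cv2.resize(f["image"][60:180,210:340],None,fx=4.5,fy=4.5))
E
```

```text
clock: 29.82
position: [0.6008, 0.2079, 0.3933]
tool_rot: [3.138, -0.003, 1.361]
force: [-0.9, -0.5, -1.0]
grip_width: 0.0166
finger_force: 29.5
clock: 31.32
position: [0.412, -0.3083, 0.3897]
tool_rot: [-3.141, 0.001, 1.356]
force: [-0.2, 0.7, -0.7]
grip_width: 0.0168
finger_force: 29.5
clock: 31.95
position: [0.4138, -0.3062, 0.3403]
tool_rot: [3.141, 0.0, 1.361]
force: [0.4, 0.3, -0.5]
grip_width: 0.0167
finger_force: 29.5
t 31.95 pos [ 0.4138 -0.3062  0.3403] yaw 78.0 shift now [-0.07  0.03  4.01] rotvec [ 0.001  0.    -0.001] shift after turn [-0.08  0.03  4.01]
q [ 0.21  0.47  0.42  1.97 -0.27  0.76  0.58] F [ 0.4  0.3 -0.5] w 0.0167 ff 29.5
```

View pics/s10.png

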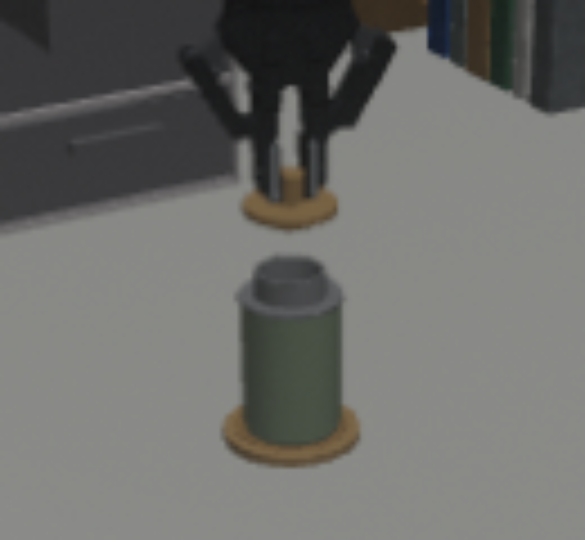

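The lid is held level at crop (290,205), centred over the collar at (289,268). Lowering gently.

```bash
python3 -m creep '[[[-1,-0.07,0.03,1,0,0,0],[-1,0,0,1,0,0,0],[-1,0,0,0.8,0,0,0],[-1,0,0,0.5,0,0,0],[-1,0,0,0.3,0,0,0],[-1,0,0,0.2,0,0,0],[-1,0,0,0.1,0,0,0],[-1,0,0,0,0,0,0],[-1,0,0,0,0,0,0]]]'
python3 go.py .414 -.307 .3002 78
```

```text
clock: 33.12
position: [0.4138, -0.307, 0.3008]
tool_rot: [3.141, 0.0, 1.361]
force: [0.3, 1.0, -1.2]
grip_width: 0.0164
finger_force: 29.5
t 33.125 pos [ 0.4138 -0.307   0.3008] yaw 78.0 shift now [0.   0.02 0.06] rotvec [ 0.     0.    -0.001] shift after turn [0.   0.02 0.06]
q [ 0.24  0.53  0.39  1.99 -0.31  0.67  0.61] F [ 0.3  1.  -1.2] w 0.0164 ff 29.5
```

```bash
python3 -m creep '[[[-1,0,0,0.1,0,0,0],[-1,0,0,0,0,0,0],[-1,0,0,0,0,0,0]]]'
python3 go.py .414 -.307 .3002 78
python3 -m creep '[[[0,0,0,0,0,0,0],[0.4,0,0,0,0,0,0],[0.4,0,0,0,0,0,0],[0.4,0,0,-2,0,0,0],[0.4,0,0,-4,0,0,0],[0.4,0,0,-4,0,0,0],[0.4,5,0,0,0,0,0],[0.4,5,0,0,0,0,0],[0.4,5,0,0,0,0,0],[0.4,5,0,0,0,0,0],[0.4,0,0,0,0,0,0],[0.4,0,0,0,0,0,0]]]'
python3 - <<'E'
from h import *
t=vision.grab_frame("top"); s=vision.grab_frame("scene")
a=np.clip(t["image"][215:275,345:405]*2.0,0,255).astype(np.uint8); b=np.clip(s["image"][105:165,245:305]*1.6,0,255).astype(np.uint8)
cv2.imwrite("pics/s11.png",cv2.resize(np.hstack([a,b]),None,fx=6,fy=6,interpolation=2))
C=cloud(t)[215:275,345:405].reshape(-1,3)
D=C[(C[:,2]>.118)&(C[:,2]<.13)]; print("disc",np.median(D,axis=0).round(4)); print("top z",np.percentile(C[:,2],99.8))
E
```

```text
clock: 33.5
position: [0.4139, -0.3071, 0.3001]
tool_rot: [3.141, 0.0, 1.361]
force: [-2.0, 1.3, 9.0]
grip_width: 0.0164
finger_force: 30.3
t 33.5 pos [ 0.4139 -0.3071  0.3001] yaw 78.0 shift now [ 0.01  0.01 -0.01] rotvec [ 0.001  0.    -0.001] shift after turn [ 0.01  0.01 -0.01]
q [ 0.24  0.53  0.39  2.   -0.31  0.67  0.61] F [-2.   1.3  9. ] w 0.0164 ff 30.3
clock: 35.0
position: [0.4554, -0.1116, 0.3997]
tool_rot: [3.142, 0.0, 1.361]
force: [0.0, -0.3, -0.0]
grip_width: 0.0597
finger_force: 0.0
disc [ 0.4117 -0.3076  0.1248]
top z 1.2595328196881417
```

View pics/s11.png

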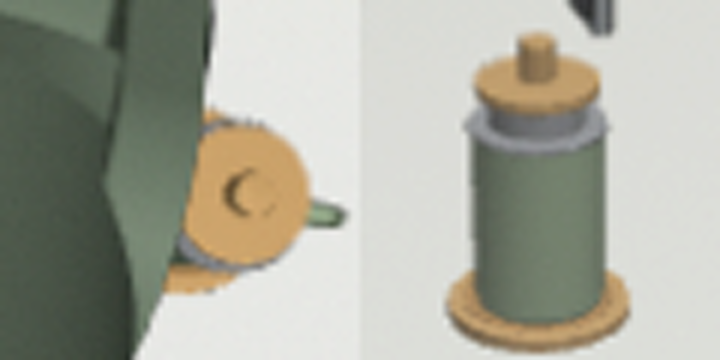

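The lid sits level on the collar with the knob up, at crop (537,80). The disc top is at about 0.1248 m, against the 0.124 m expected for a seated lid. The robot is touching nothing, so I'll hand in.

```bash
python3 -c "
from workcell import bot
print(bot.job_done())"
```

```text
the job is handed in; nothing more can be done
None
```

The mug is on the coaster with the infuser hung in it, the smallest tea cake inside and the lid closed knob up; I handed the job in at about 35 s, and no verdict came back.

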